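# Press the bronze bushing into the conveyor take-up block

### The job

Take the bronze bushing with the single shoulder from the parts tray, feel for the bore in the white carrier of the conveyor's take-up block, and press the bushing in, nose down and upright, until its shoulder sits flush on the carrier; then let go. It is a snug fit that needs a steady push of about 10 N: never push with more than 40 N, and leave the other parts where they are.

Things in the scene. Friction and masses are not known exactly. Their poses are not given: they have to be found in the camera images.
- bushing: Loose bronze bushing standing nose down in the tray, 57 mm tall, 0.11 to 0.18 kg: nose 26 mm diameter, 28 mm long, its foot tapered (1 mm in, 3 mm high); then a shoulder disc 40 mm diameter, 5 mm thick (28 to 33 mm up); then a collar 24 mm diameter, 24 mm long to grip. Fingertips may push on the shoulder disc. Origin: centre of the foot; z up the axis to the collar.
- shoulder (a point): Centre of the underside of the bushing's shoulder, 28 mm above its foot; it must come to lie on the carrier. Four sprung lugs 15 mm below the bore's mouth grip the nose: it goes in freely for about 13 mm, then takes a push of 6 to 12 N until the shoulder lands and the force climbs steeply; 20 N is ample.
- block: Take-up bearing block fixed to the bench: base plate 150 x 112 x 10 mm, aluminium frame 134 x 90 mm (top 43 mm above the bench) and in its slot a white plastic carrier 90 x 50 mm with a flat top 46 mm above the bench. In the carrier's middle is one vertical round bore. Origin: centre of the plate's underside; x along the slot, z up.
- slot_mid (a point): Middle of the slot at the height of the carrier's top. The carrier is clamped (does not yield) anywhere along the slot: the bore's centre lies on the block's x axis up to 14 mm either way of this point; where is not measured and must be felt or seen. Bore: 27.5 mm diameter, mouth chamfered 0.5 mm, 36 mm deep. Axes as the block's.
- tray: Shallow steel parts tray, 150 x 340 mm, wall 12 mm high, floor 3 mm above the bench, fixed; the three sleeves stand on its floor in a row along its long side (its y axis), about 105 mm apart, in any order. Origin: centre of its underside.
- plain_sleeve: Bystander in the tray: plain bronze tube without shoulder, 31 mm diameter, 50 mm tall, loose; does not fit. Origin: centre of its foot.
- spool_sleeve: Bystander in the tray: bronze spool with a 38 mm flange at either end, 40 mm tall, loose; does not fit. Origin: centre of its foot.
- grease_jar: Bystander: small closed jar, 52 mm diameter, 55 mm tall, loose on the bench. Origin: centre of its underside.
- set_collar: Bystander: steel ring, 34 mm diameter, 12 mm high, loose on the bench. Origin: centre of its underside.
- roller: Bystander: steel conveyor roller 32 mm diameter, 260 mm long over its journals, lying on two rubber pads at the right of the bench, loose. Origin: under its middle on the bench.
Mind the look-alikes: they are no part of the job. What is shaped like the bushing but blue is not meant. Several things look just like the block: the one meant starts farthest to the robot's right.

How it is judged (in metres and radians):
On the way, in this order (a step that is already met when the one before it is completed fails the run):
1. the bushing is lifted clear of the tray (height (world z) of bushing above 0.03 m), for 0.1 s.
2. the nose has entered the bore, upright, but is not yet home (z of shoulder in the frame of slot_mid between 0.004 and 0.024 m and horizontal distance between shoulder and slot_mid below 0.018 m and angle between bushing's own z axis and vertical below 0.12 rad), for 0.1 s.
At the end, for the whole second after the job is handed in: The bushing stands in the carrier's bore with its shoulder on the carrier's face (gap under 1.8 mm), upright within 0.05 rad, within 18 mm of the slot's middle, at rest and released (z of shoulder in the frame of slot_mid between -0.003 and 0.0018 m and horizontal distance between shoulder and slot_mid below 0.018 m and angle between bushing's own z axis and vertical below 0.05 rad and linear speed of bushing below 0.01 m/s); the robot touches nothing.
It fails at once if the bushing is rammed: the contact forces between bushing and block, sideways ones and the lugs' grip of about 20 N counted in, pass 70 N (a push of over about 40 N) (contact force between bushing and block above 70 N).
It fails at once if another part is knocked about: a sleeve, the jar, the ring or the roller moves more than 30 mm (distance of any of plain_sleeve, spool_sleeve, grease_jar, set_collar, roller from where it was at the start of the episode above 0.03 m).
It also fails if it takes over 69 s, if anything falls off the work surface, if the arm or the gripper's body presses on something with over 40 N, if the wrist force passes 120 N, or if a joint passes its speed limit or range.

### The arm

A 6-joint arm with a two-finger parallel gripper is mounted at the origin on the work surface. World frame = base frame: x ahead of the robot, y to its left, z up, the work surface at z = 0. Lengths are in mm, angles in rad, forces in N, time in s.
With the tool pointing down it reaches from about 300 to 950 mm from the base axis. Payload 3.1 kg.
Tool frame: the origin (TCP) lies on the centre line of the jaws, within the pads' length; the fingertips stand 14 mm ahead of it and the grasp point (between the pads) lies 5 mm behind it; z points along the fingers, y is the direction in which the jaws open and shut (so a half turn about z gives the same grasp; the last joint's range is limited). The gripper opens to 85 mm and grips with 20 to 120 N. Pads are 22 mm wide; open, the fingers measure 114 mm over their backs; the gripper's body (76 mm by 85 mm) begins 54 mm behind the grasp point. The pads swing forward as they close: fully open they stand 13 mm farther back than shut.
Start: joints at [-0.07, 0.308, 1.634, -0, 1.2, -0.07], TCP at [625.006, -0.028, 245.272] pointing down, gripper open.
Joint ranges: [-3.06, 3.06], [-0.79, 1.96], [0.05, 2.63], [-1.19, 4.34], [0.05, 2.64], [-2.94, 2.94]. Speed limits (rad/s): [2.79, 2.79, 3.14, 3.14, 3.14, 3.14].

### API

Orientations are given as a unit quaternion [w, x, y, z].
In Python, from cell import * gives the robot as it stands. The module is installed in compiled form; this text tells all that it offers. Calls block until the motion is done:
- reach(position, orientation): joint-space move of the TCP to a pose.
- move_straight(position, frame=None, v=150, guard=None): straight line of the TCP; frame=None keeps the orientation; v is the mean speed in mm/s. With guard (N) it stops when the force on the tool has changed by that much, and returns True; else False.
- set_joints(angles): joint-space move.
- gripper_to(opening, grasp_force=None): finger opening in mm; grasp_force is the grip in N (None keeps the last); returns when the fingers have stopped.
- hold(seconds).
- solve_ik(position, orientation): joint angles nearest the present ones, or None.
- observe(): the state.
- camera(name): name is "scene" or "side" or "wrist"; returns the picture (400x640x3 uint8, red, green, blue); there is no depth.
- camera_model(name): a dict with "fovy" (degrees; the focal length in pixels is half the picture's height over the tangent of half this angle, whatever the lens; pixels are square), "cx", "cy" (the principal point, pixels), "rvec" (rotation vector, rad) and "tvec" (3), from world to camera coordinates, as OpenCV has them. Camera axes: x right, y down, z forward; pixel columns grow to the right and rows downward; lengths in mm; the calibration is good to about 2 mm. A picture is of the moment at which its call begins: read the wrist's pose just before it. camera_model takes no time and is no camera call; for the wrist camera it gives the pose at the moment of the call.
A pose or a line that the arm cannot do raises PlanningError and nothing moves.
- hand_in(): hands the job in, once; it reports no verdict.
Trained networks look in the newest picture that a camera, given by its name, has taken for a name from the list of things; names that differ only in an ending like _2 or _b are one class to them, and where a whole thing is asked for, a point or a joint stands for the part that bears it (a point fixed in the world has none). Each returns a list of dicts, best first, with "score" (0 to 1); they miss things now and then, are a little off and sometimes report something else, mostly with a low value. They report only what shows in the picture. A call takes as long as a camera call. They do not tell look-alikes from the thing itself.
- recognise(query, camera): "location" ([column, row] in pixels, amid what is visible of it).
The state is a dict: "t": time; "qpos": joint angles; "qvel": joint speeds; "joint_efforts": joint torques, N m; "tcp_pos": TCP position; "eef_rot": TCP orientation; "wrist_force": force on the tool from outside, world axes, zero at the start; "moment": the same for the moment, N m; "grip_width": finger opening in mm.
Only numpy, scipy, OpenCV 4.12 (cv2) and the standard library are available. Lean on these libraries where they do the work, as an engineer would, in place of code of your own. Each camera call takes 0.05 s, during which the arm holds its last target.

## Working session

There is one attempt and no reset: what is moved stays moved. The work goes in short steps, each a Python script; the robot and the scene stay as the last script left them, time stands still between calls to the robot, and variables do not carry over. Pictures are saved under pics/ and viewed, and the job is handed in when it is done.

```bash
mkdir -p pics
cat > h.py <<'E'
from cell import *
import numpy as np, cv2
def cam(n,f):
    m=camera_model(n); im=camera(n)
    cv2.imwrite('pics/'+f,im[:,:,::-1]); return im,m
def K(m,h=400):
    f=h/2/np.tan(np.radians(m['fovy'])/2)
    return np.array([[f,0,m['cx']],[0,f,m['cy']],[0,0,1.]])
def ray(m,px,z):
    R=cv2.Rodrigues(np.array(m['rvec'],float))[0]; t=np.array(m['tvec'],float)
    c=-R.T@t; d=R.T@np.linalg.inv(K(m))@np.array([px[0],px[1],1.])
    return c+d*(z-c[2])/d[2]
def proj(m,p):
    R=cv2.Rodrigues(np.array(m['rvec'],float))[0]
    q=K(m)@(R@np.array(p,float)+np.array(m['tvec'],float)); return q[:2]/q[2]
E
python3 - <<'E'
from h import *
for n in ['scene','side','wrist']:
    im,m=cam(n,n+'0.png'); print(n,m)
    for q in ['bushing','block','tray','plain_sleeve','spool_sleeve','grease_jar','set_collar']:
        print(q,[(np.round(r['location']).tolist(),round(r['score'],2),np.round(ray(m,r['location'],30)).tolist()) for r in recognise(q,n)])
s=observe();print(s['t'],s['tcp_pos'],s['eef_rot'],s['wrist_force'])
E
```

```text
scene {'fovy': 50.4783578077656, 'cx': 322.9014500626693, 'cy': 206.93333868527466, 'rvec': array([ 1.26781022,  2.32140558, -0.92530559]), 'tvec': array([ 289.22514984, -224.62187667, 1258.79610925])}
bushing [([388.0, 249.0], 0.79, [464.0, 126.0, 30.0]), ([331.0, 303.0], 0.62, [643.0, 93.0, 30.0]), ([339.0, 216.0], 0.49, [439.0, -15.0, 30.0])]
block [([481.0, 217.0], 0.65, [267.0, 266.0, 30.0]), ([285.0, 224.0], 0.57, [526.0, -106.0, 30.0])]
tray [([432.0, 285.0], 0.79, [498.0, 244.0, 30.0])]
plain_sleeve [([482.0, 280.0], 0.96, [432.0, 325.0, 30.0])]
spool_sleeve [([432.0, 273.0], 0.74, [471.0, 232.0, 30.0])]
grease_jar [([268.0, 309.0], 0.77, [721.0, -4.0, 30.0]), ([388.0, 252.0], 0.6, [472.0, 131.0, 30.0]), ([434.0, 287.0], 0.43, [501.0, 249.0, 30.0])]
set_collar [([294.0, 330.0], 0.54, [730.0, 66.0, 30.0])]
side {'fovy': 43.30436880034046, 'cx': 318.14922731399287, 'cy': 194.75347566248868, 'rvec': array([ 2.27045476, -0.06977963,  0.05042589]), 'tvec': array([-496.33231908,   65.29160962, 1569.62834447])}
bushing [([305.0, 177.0], 0.64, [463.0, 132.0, 30.0]), ([360.0, 183.0], 
[... 617 characters left out ...]
 198.67105462626725, 'rvec': array([-2.83964505e+00,  1.82203960e-04,  2.61413479e-04]), 'tvec': array([-625.6883642 ,  -38.17554228,  379.08336224])}
bushing [([150.0, 40.0], 0.86, [468.0, 128.0, 30.0]), ([332.0, 84.0], 0.78, [643.0, 89.0, 30.0]), ([139.0, 185.0], 0.68, [435.0, -15.0, 30.0])]
block [([236.0, 264.0], 0.97, [533.0, -112.0, 30.0])]
tray [([191.0, 60.0], 0.75, [505.0, 110.0, 30.0])]
plain_sleeve []
spool_sleeve []
grease_jar [([401.0, 178.0], 0.62, [719.0, -8.0, 30.0])]
set_collar [([410.0, 105.0], 0.71, [722.0, 68.0, 30.0])]
1.2 [ 6.24996144e+02 -5.54134031e-02  2.45254449e+02] [-1.60246456e-05  7.07126043e-01  7.07087519e-01 -1.17328840e-05] [0.92400116 0.49874547 0.89429961]
```

View pics/scene0.png

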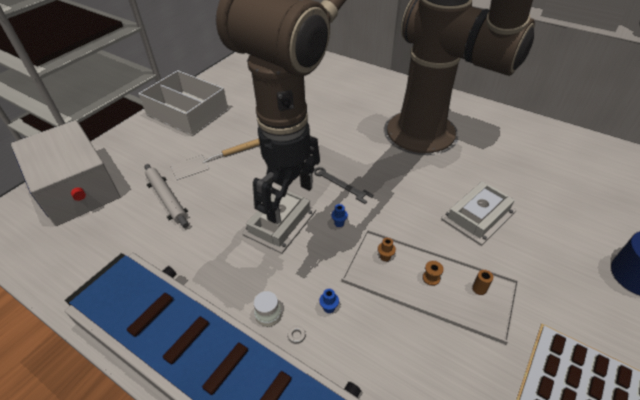

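View pics/wrist0.png

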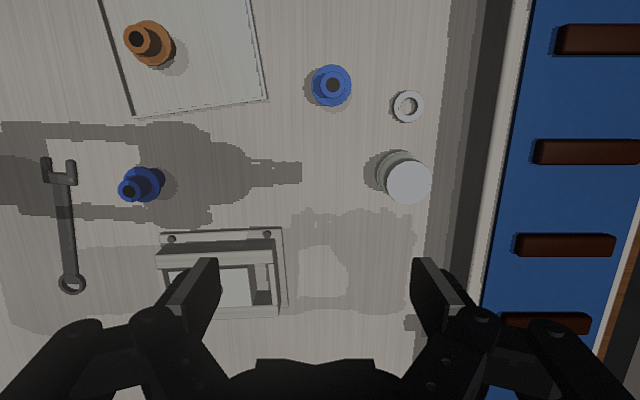

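View pics/side0.png

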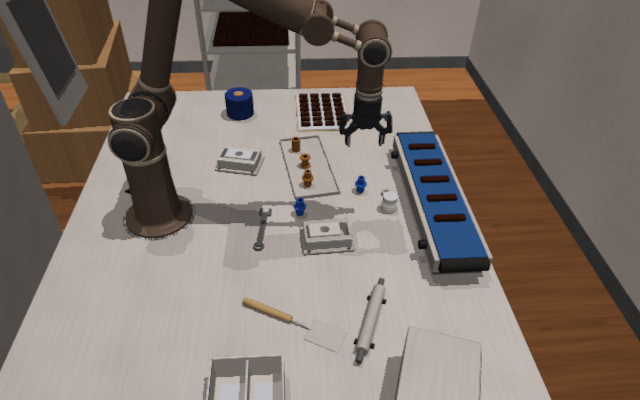

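Candidates for the bushing in the scene picture are bronze with a single shoulder at (388,249), blue look-alikes at (340,215) and (330,300), the spool at (432,273), and the plain tube at (482,280). Blocks are at (285,224), y≈-150, on the robot's right, and (481,217), y≈+240, on its left. I choose the bronze one at (388,249) and the right-hand block, and will check both in a close crop from nearby wrist views.

Run:
```python
from h import *
Q=observe()['eef_rot']
R=cv2.Rodrigues(np.array(camera_model('wrist')['rvec']))[0]
m=camera_model('wrist');print('cam c',-R.T@m['tvec'],R.T[:,2])
im=cv2.imread('pics/wrist0.png')[0:100,90:230]; cv2.imwrite('pics/crop0.png',cv2.resize(im,None,fx=4,fy=4,interpolation=cv2.INTER_CUBIC))
reach([515,-235,240],Q)
im,m=cam('wrist','wb.png'); print(m['rvec'],m['tvec'],[ (r['location'],r['score'],ray(m,r['location'],46)) for r in recognise('block','wrist')])
np.save('wb.npy',[m],allow_pickle=True)
reach([465,45,240],Q)
im,m=cam('wrist','wp.png'); print([ (r['location'],r['score'],ray(m,r['location'],33)) for r in recognise('bushing','wrist')])
np.save('wp.npy',[m],allow_pickle=True)
print(observe()['t'])
```

```text
cam c [625.75354562  76.18819764 373.14424571] [-2.66114028e-04 -2.97375300e-01 -9.54760630e-01]
[-2.84017900e+00  5.72576401e-05 -8.03987982e-04] [-516.41714583 -260.29271137  304.22847109] [([308.6, 69.4], 0.78, array([ 510.72470679, -133.72279364,   46.        ]))]
[([286.2, 223.9], 0.95, array([435.00597762, -12.83148535,  33.        ])), ([483.1, 128.2], 0.85, array([636.28587661,  90.72253547,  33.        ])), ([315.8, 89.5], 0.69, array([467.51570152, 127.74363327,  33.        ]))]
3.5167
```

View pics/crop0.png

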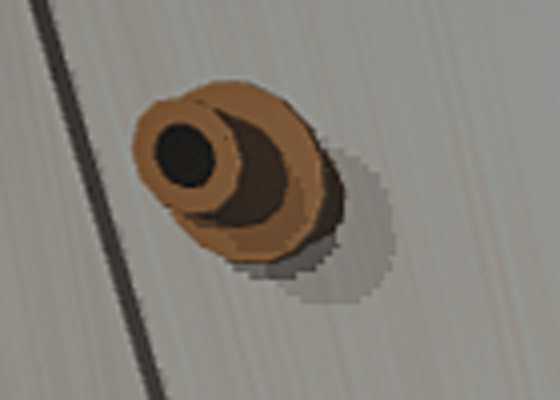

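View pics/wb.png

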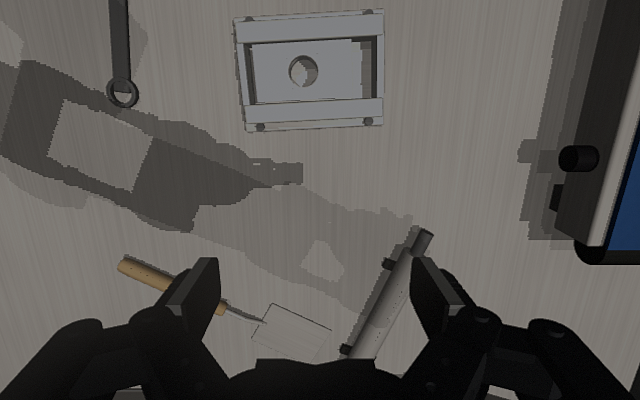

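View pics/wp.png

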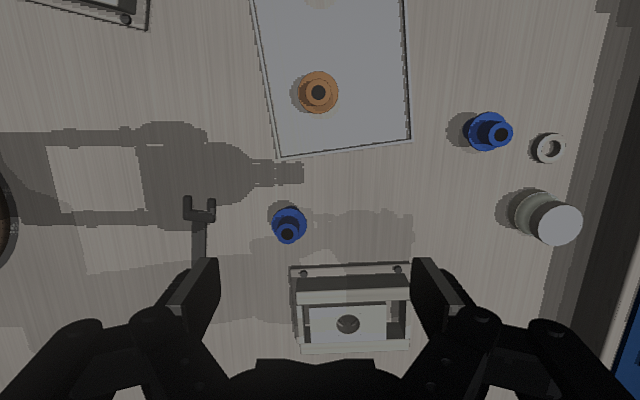

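wp.png shows the bronze single-shoulder bushing at (318,93). The crop confirms one shoulder and a collar. wb.png shows the right-hand block with its bore at about (303,71). Next I'll refine both positions.

Run:
```python
from h import *
m=np.load('wp.npy',allow_pickle=True)[0]; im=cv2.imread('pics/wp.png')
hsv=cv2.cvtColor(im,cv2.COLOR_BGR2HSV)
roi=np.zeros(im.shape[:2],np.uint8); roi[55:125,285:350]=1
dark=((hsv[:,:,2]<60)&(roi>0)).astype(np.uint8)
n,l,s,c=cv2.connectedComponentsWithStats(dark)
for i in range(1,n):
    if s[i,4]>15: print('dark',s[i],c[i],ray(m,c[i],60))
org=((hsv[:,:,0]<20)&(hsv[:,:,1]>100)&(roi>0)).astype(np.uint8)
ct=max(cv2.findContours(org,0,1)[0],key=cv2.contourArea); e=cv2.fitEllipse(ct);print('outer',e,ray(m,e[0],36))
c=im[50:130,270:360];A=cv2.resize(c,None,fx=6,fy=6,interpolation=2)
mb=np.load('wb.npy',allow_pickle=True)[0]; ib=cv2.imread('pics/wb.png')
B=cv2.resize(ib[0:140,220:400],None,fx=4,fy=4,interpolation=2)
cv2.imwrite('pics/cA.png',A);cv2.imwrite('pics/cB.png',B)
```

```text
dark [312  85  13  15 150] [318.   92.1] [469.39190031 124.97802866  60.        ]
outer ((317.5821533203125, 92.07535552978516), (39.21708679199219, 40.84286880493164), 175.22723388671875) [469.231502   125.31823628  36.        ]
```

View pics/cA.png

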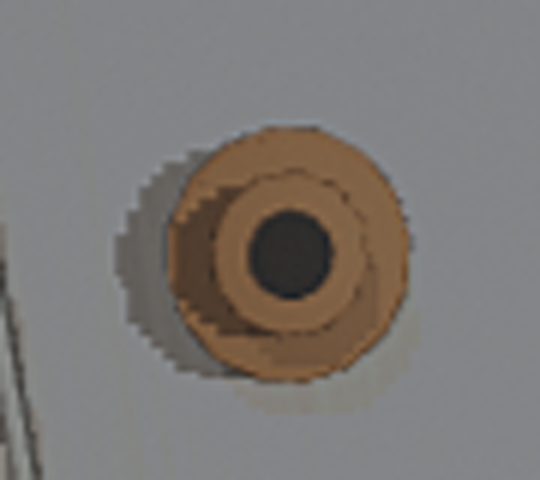

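View pics/cB.png

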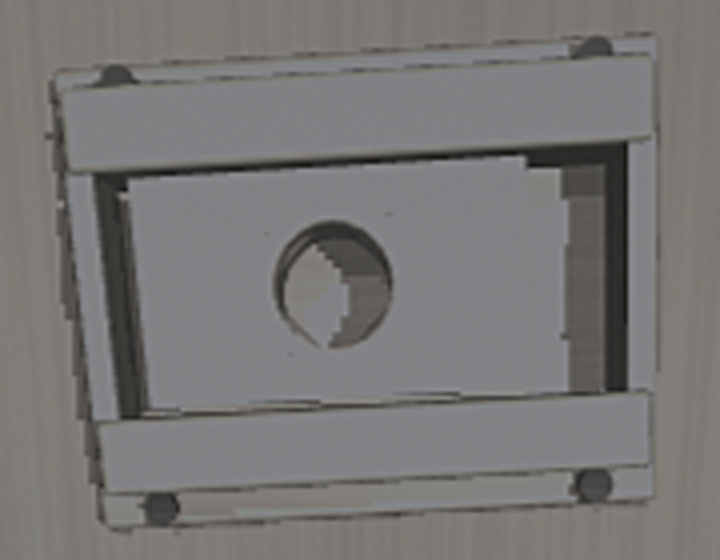

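Run:
```python
from h import *
mb=np.load('wb.npy',allow_pickle=True)[0]
print('bore',ray(mb,(303.1,70.8),46), 'dots', ray(mb,(220+115/4,75/4),10),ray(mb,(220+597/4,47/4),10))
Q=[0,.7071068,.7071068,0]
reach([469.3,125.1,110],Q)
gripper_to(60)
print('guard',move_straight([469.3,125.1,53],v=60,guard=12)); s=observe();print(s['tcp_pos'],s['wrist_force'])
gripper_to(20,grasp_force=70); s=observe();print(s['grip_width'],s['wrist_force'],s['t'])
cam('side','g1.png');cam('wrist','g1w.png')
a=cv2.imread('pics/g1.png')[100:250,230:400];b=cv2.imread('pics/g1w.png')
cv2.imwrite('pics/g1c.png',cv2.resize(a,None,fx=4,fy=4))
```

```text
bore [ 505.64884832 -134.92627479   46.        ] dots [451.64289318 -84.65367746  10.        ] [569.58689707 -78.52857619  10.        ]
guard False
[469.76622987 125.1879099   53.35493821] [-0.71808722 -0.21840418 -0.81648641]
21.59942980655366 [-1.81442348  0.58111669  5.21234593] 6.0833
```

View pics/g1c.png

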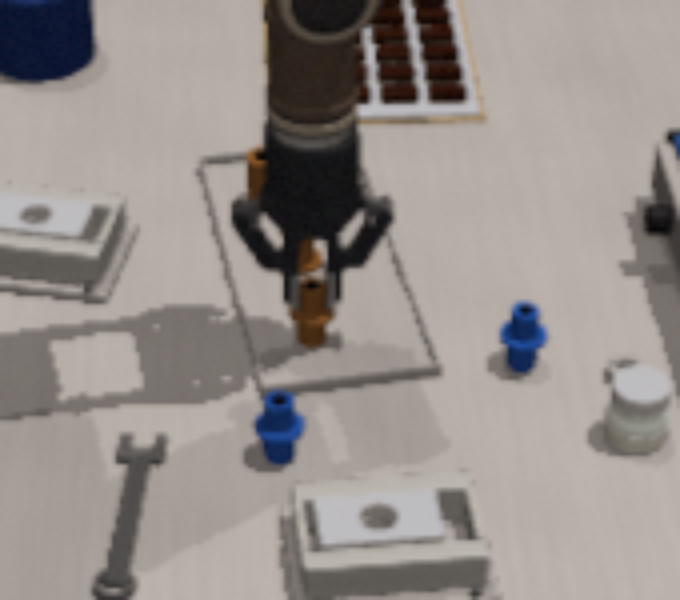

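View pics/g1w.png

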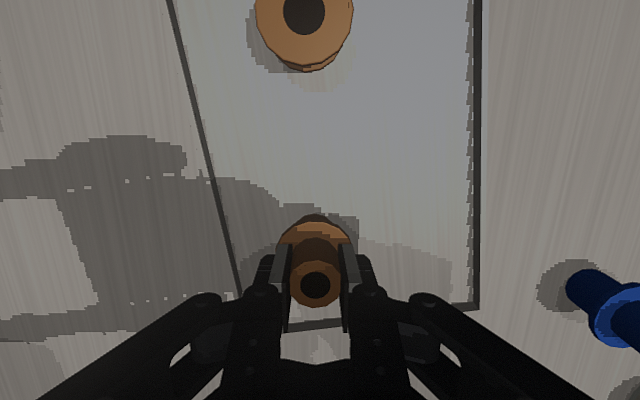

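Run:
```python
from h import *
m=camera_model('wrist'); s=observe()
print(s['tcp_pos'],s['grip_width'],ray(m,(314.5,285),60))
Q=[0,.7071068,.7071068,0]
move_straight([469.3,125.1,150],v=100)
s=observe();print(s['tcp_pos'],s['grip_width'],s['wrist_force'])
im,m=cam('wrist','l1.png'); cam('scene','l1s.png')
d=s['tcp_pos'][2]-53.2
b=im[230:330,250:380].copy();A=cv2.resize(b[:,:,::-1],None,fx=5,fy=5);cv2.imwrite('pics/l1c.png',A)
c=cv2.imread('pics/l1s.png')[130:280,320:500];cv2.imwrite('pics/l1sc.png',cv2.resize(c,None,fx=4,fy=4))
print(ray(m,(314.5,285),60+d))
```

```text
[469.6458185  125.1833647   53.59550732] 21.6225804472974 [470.21269477 125.12949444  60.        ]
[468.57462782 124.95019335 149.23247057] 21.445471211292908 [ 0.27756837 -0.17311852 -1.30805563]
[469.17502871 125.16868987 156.03247057]
```

View pics/l1c.png

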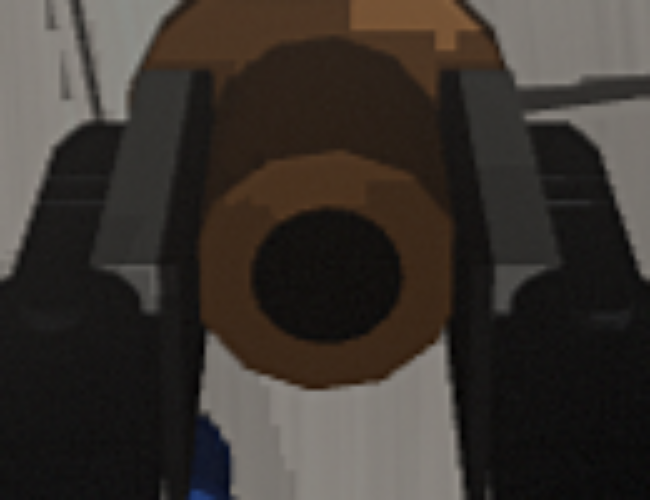

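View pics/l1sc.png

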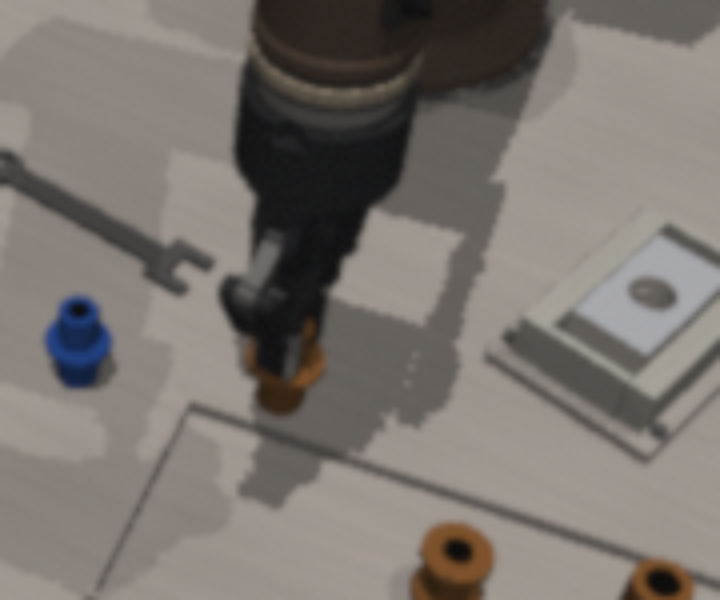

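Run:
```python
from h import *
X,Y=505.1,-135.0
move_straight([X,Y,150],v=200)
move_straight([X,Y,102],v=100); hold(0.2); s=observe(); print(s['tcp_pos'],s['wrist_force'],s['grip_width'])
im,m=cam('wrist','b1.png'); cam('side','b1s.png')
print(move_straight([X,Y,86],v=20,guard=5)); s=observe(); print(s['tcp_pos'],s['wrist_force'],s['moment'],s['t'])
cam('side','b2s.png')
a=[cv2.resize(cv2.imread('pics/'+f)[190:260,280:370],None,fx=4.4,fy=4.4,interpolation=2) for f in ('b1s.png','b2s.png')]
cv2.imwrite('pics/b12.png',np.hstack(a))
```

```text
[ 505.86602327 -135.2298334   102.88942684] [ 0.19782261  0.04795265 -1.28930856] 22.256021400026512
False
[ 505.25428502 -135.04813249   86.09415942] [ 0.85714637 -0.58480169 -2.47824675] [ 0.00735888 -0.03798537  0.03610867] 10.75
```

View pics/b12.png

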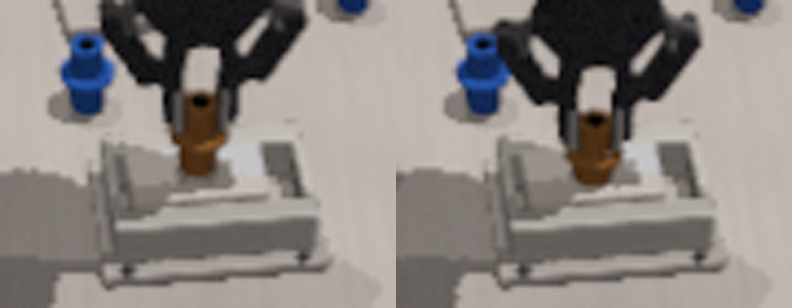

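The nose is about 10 mm into the bore with no contact force. Now I'll press in guarded steps.

Run:
```python
from h import *
X,Y=505.1,-135.0
hold(0.15)
f0=observe()['wrist_force'][2]; print(f0)
for z in [83,80,77,74,72,70.5,69.5,68.8,68.2,67.6,67,66.4]:
    g=move_straight([X,Y,z],v=15,guard=17); s=observe()
    print(z,g,np.round(s['tcp_pos'],2),np.round(s['wrist_force'],1),round(s['grip_width'],2))
    if g or s['wrist_force'][2]-f0>17: break
cam('side','p1s.png'); print(observe()['t'])
cv2.imwrite('pics/p1c.png',cv2.resize(cv2.imread('pics/p1s.png')[190:260,280:370],None,fx=7,fy=7,interpolation=2))
```

```text
-1.7226860957098247
83 False [ 505.24 -134.99   82.99] [ 0.4  0.1 -1.9] 21.84
80 False [ 505.64 -135.15   80.48] [-0.   0.3  3. ] 21.27
77 False [ 505.64 -135.13   77.44] [0.5 0.3 4.5] 21.29
74 False [ 505.57 -135.15   74.27] [1.  0.8 4.3] 21.49
72 False [ 505.5  -135.14   72.11] [0.5 0.8 3.8] 21.59
70.5 False [ 505.45 -135.13   70.49] [1.8 0.7 2.8] 21.55
69.5 False [ 505.4  -135.13   69.65] [1.3 0.9 3.6] 21.51
68.8 False [ 505.39 -135.11   69.02] [0.9 0.  4.6] 21.75
68.2 False [ 505.35 -135.08   68.63] [0.3 0.5 6.4] 21.4
67.6 False [ 505.4  -135.11   68.62] [-0.7  0.6  9.7] 21.79
67 False [ 505.38 -135.1    68.55] [-3.6  0.4 14. ] 22.05
66.4 False [ 505.41 -135.15   68.51] [-2.7  1.7 17.1] 21.27
14.4333
```

View pics/p1c.png

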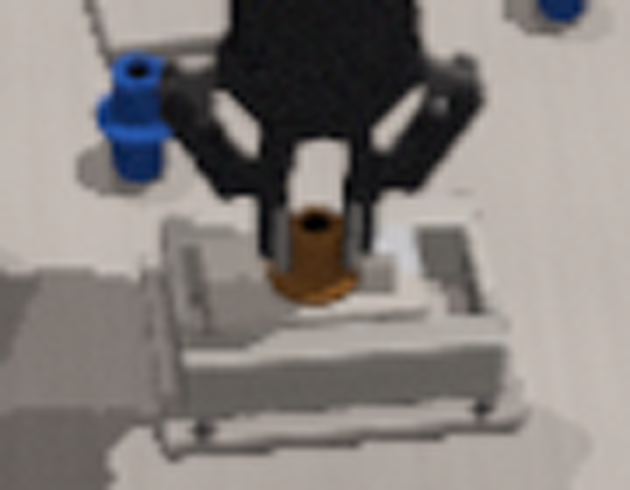

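Height (68.5, expected 68.4) and the steep force rise both say it is seated. I'll unload, release, retreat and check.

Run:
```python
from h import *
X,Y=505.1,-135.0
move_straight([X,Y,68.2],v=15); hold(0.1); s=observe();print(s['tcp_pos'],s['wrist_force'])
gripper_to(60); s=observe();print(s['grip_width'],s['wrist_force'])
move_straight([X,Y,150],v=100)
reach([515,-235,240],[0,.7071068,.7071068,0]); hold(0.2)
im,m=cam('wrist','e1.png'); cam('side','e1s.png')
for q in ((505.2,-135,79-4),(505.2,-135,51)): print(proj(m,q))
hsv=cv2.cvtColor(im,cv2.COLOR_RGB2HSV); o=((hsv[:,:,0]<20)&(hsv[:,:,1]>100)).astype(np.uint8); o[140:]=0
ct=max(cv2.findContours(o,0,1)[0],key=cv2.contourArea); e=cv2.fitEllipse(ct); print(e,ray(m,e[0],51)); print(observe()['t'])
A=cv2.resize(im[0:140,240:370,::-1],None,fx=4,fy=4,interpolation=2)
B=cv2.resize(cv2.imread('pics/e1s.png')[190:260,290:355],(400,431),interpolation=2)
C=np.zeros((560,A.shape[1]+B.shape[1]-200 if 0 else A.shape[1]+B.shape[1],3),np.uint8);C[:,:A.shape[1]]=A;C[:431,A.shape[1]:]=B
C=C[:, :];cv2.imwrite('pics/e1c.png',cv2.resize(C,(790,480)))
```

```text
[ 505.2887237  -135.09019936   68.64206808] [0.63682663 0.37009025 7.81774414]
60.44664463349335 [-0.73864965  0.13629687  0.4740918 ]
[304.74910206  70.29955917]
[305.64578396  72.46340854]
((306.1998596191406, 72.4456787109375), (41.963077545166016, 45.129798889160156), 178.61595153808594) [ 505.69982714 -134.98454352   51.        ]
17.1167
```

View pics/e1c.png

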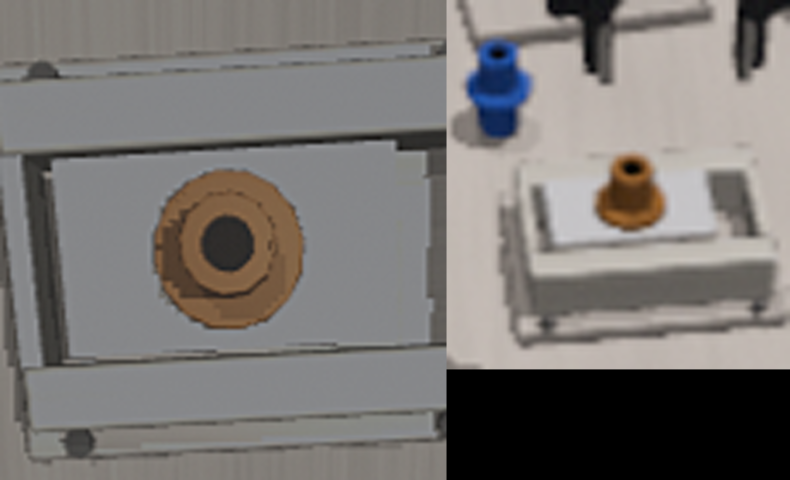

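Run:
```python
from h import *
hand_in(); print(observe()['t'])
```

```text
the job is handed in; nothing more can be done
the job is handed in; nothing more can be done
```

I pressed the bronze single-shoulder bushing into the right-hand block's carrier, let go, backed the arm off and handed the job in at about 17 s. The interface gives no verdict, so the result rests on my own checks.

- **Finding the bore:** I located it in the wrist camera picture. The nose then went about 10 mm in with no contact force, so I didn't need to feel for it.
- **Pressing:** The lugs took about 5–6 N, slightly under the 6–12 N you gave. The force then climbed to about 19 N while the height stayed at 68.5 mm; I had expected the shoulder to land at 68.4 mm. That was the highest push I measured.
- **After release:** The wrist and side pictures show the bushing upright with its shoulder on the carrier. Its measured position is within about 1 mm of where I pressed it.
- **Not measured:** I judged the gap under the shoulder from height and force only. I saw no sign that the other parts had moved, but I didn't re-measure them.

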